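# Set the portion warmer to four

## Robot

A 6-joint arm with a two-finger parallel gripper is mounted at the origin on a cart in front of the work surface, level with it; the furniture and walls round the work are solid. World frame = base frame: x ahead of the robot, y to its left, z up, the work surface at z = 0. Lengths are in mm, angles in rad, forces in N, time in s.
With the tool pointing down it reaches from about 375 to 925 mm from the base axis. Payload 5.7 kg.
Tool frame: the origin (TCP) lies at the very end of the fingers, on their centre line; the grasp point (between the pads) lies arm.grasp_offset behind it (arm.grasp_offset is the distance from the TCP to the grasp point, in mm); y points along the fingers, x is the direction in which the jaws open and shut, and the axes are right-handed (so a half turn about y gives the same grasp; the last joint's range is limited). The gripper opens to 88 mm and grips with 3 to 60 N. Pads are 20 mm wide; open, the fingers measure 115 mm over their backs; the gripper's body (75 mm by 178 mm) begins 61 mm behind the grasp point.
Start: joints at [-1.346, 0.359, 1.51, -0, 1.272, -0.115], TCP at [199.963, -565.665, 222.623] pointing down, gripper open.
Joint ranges: [-2.97, 2.97], [-1.01, 2.36], [0.21, 2.38], [-0.96, 4.11], [0.2, 2.71], [-2.98, 2.98]. Speed limits (rad/s): [2.39, 2.39, 3.14, 3.14, 3.14, 3.14].

## Interface

Orientations are given as a unit quaternion [x, y, z, w].
In Python, from bench import arm gives the robot as it stands.
- The arm moves only by the shell command python3 -m jog 'ROWS'. ROWS is JSON, a list of rows, each a list of 5 numbers: the shift along the tool's x, y, z in m, then the turn about the tool's y in rad, then the closure, from 0 (fully open) to 1 (shut). In form: [[tx, ty, tz, yaw, hand], ...]. A call has 1 to 8 rows; each row is the pose to reach, as a shift and turn from the pose measured when the call began, along the tool's axes at that moment; what a row does not reach only later rows make up. A row lasts 1/8 s, in which the tool goes at most 62.5 mm and 10.7 degrees, less where a joint would pass 70% of its speed; a pose out of reach is approached as far as the arm can. A call with a gripper value outside its range is refused whole. The fingers move at their own pace and stop on an object; the grip force is fixed at half the most. Time passes only in rows, so rows that repeat a pose let the fingers close. It gives the time, the measured TCP pose, the force and the opening at its end, in the units of the state.
- arm.state(): the state, without advancing time (a new reading comes with each control period).
- arm.read_camera(name): name is "side" or "top"; returns a dict with "image" (420x560x3 uint8, red, green, blue), "camera_matrix" (3x3 intrinsics, pixels), "rvec" (rotation vector, rad) and "tvec" (3), from world to camera coordinates, as OpenCV has them. Camera axes: x right, y down, z forward; pixel columns grow to the right and rows downward; lengths in mm; the calibration is good to about 2 mm. A picture is of the moment at which its call begins. There is no depth.
- arm.job_done(): hands the job in, once; it reports no verdict.
The state is a dict: "clock": time; "joints": joint angles; "qvel": joint speeds; "joint_torque": joint torques, N m; "ee_pos": TCP position; "eef_rot": TCP orientation; "force": force on the tool from outside, world axes, zero at the start; "ft_torque": the same for the moment, N m; "gripper_width": opening from 0.0 (shut) to 1.0 (fully open).
Only numpy, scipy, OpenCV 4.12 (cv2) and the standard library are available. Lean on these libraries where they do the work, as an engineer would, in place of code of your own. Each camera call takes 0.05 s, during which the arm holds its last target.

## Task

On the two-plate warmer, find the plate the lidded deli cup stands on and push that plate's selector lever (the one straight in front of it) round with a fingertip to position four: four clicks clockwise from off, which is the square mark at its left; it may already stand a click or two on. Then press the start key at the front of the panel fully down and let it go. Push only, do not pinch the lever or lift anything, and leave the other selector, both cups, the spice jar and everything round about as they are.

Things in the scene. Friction and masses are not known exactly. Their poses are not given: they have to be found in the camera images.
- warmer: Two-plate portion warmer, fixed: a flat steel casing 260 (x) x 350 (y) x 45 mm on the table. Origin: centre of its underside; x points to its rear (plates at the rear), y to its left, z up; its selectors are in the front half. Its top panel is flat, 45 mm above the table.
- plate_left (a point): Centre of the upper face of the left (+y) warming plate, a dark steel disc of 98 mm diameter, 4 mm proud of the panel; at (65, 95, 49) mm in the warmer's frame. Its selector, selector_left, lies 140 mm in front of it.
- plate_right (a point): The same for the right (-y) plate; at (65, -95, 49) mm in the warmer's frame.
- selector_left (a joint): Angle (rad) of the left selector, growing clockwise seen from above. Sprung click positions every 0.5236 rad (30 degrees): 0 = off, 2.094 = four, 3.142 = six; stops just beyond off and six. Pushed past half way to the next position it snaps on to it and stays; now and then it starts balanced half way. Pushing it over takes about 0.15 N m (4 to 5 N at the lever).
- selector_left_axis (a point): On the upright axis of the left selector, level with the top of the sides of its black lever, 30 mm above the panel; at (-75, 95, 75) mm in the warmer's frame. It turns with the lever: its y axis points to the lever's tip. Under the lever is a skirt disc of 42 mm diameter, 6 mm high; on the axis a hub of 27 mm diameter.
- selector_left_tip (a point): Middle of the end of the left lever (a bar 12 mm thick, 46 mm from axis to end, its flat sides 4 to 30 mm above the panel, with a 3 mm ridge along its top to 32 mm), 17 mm above the panel. At off it points along the warmer's +y (left) at a square mark; clockwise follow six bar marks: to the rear (+x) at three, to the right (-y) at six.
- selector_right (a joint): Angle (rad) of the right selector, growing clockwise seen from above. Sprung click positions every 0.5236 rad (30 degrees): 0 = off, 2.094 = four, 3.142 = six; stops just beyond off and six. Pushed past half way to the next position it snaps on to it and stays; now and then it starts balanced half way. Pushing it over takes about 0.15 N m (4 to 5 N at the lever).
- selector_right_axis (a point): On the upright axis of the right selector, level with the top of the sides of its black lever, 30 mm above the panel; at (-75, -95, 75) mm in the warmer's frame. It turns with the lever: its y axis points to the lever's tip. Under the lever is a skirt disc of 42 mm diameter, 6 mm high; on the axis a hub of 27 mm diameter.
- selector_right_tip (a point): Middle of the end of the right lever (a bar 12 mm thick, 46 mm from axis to end, its flat sides 4 to 30 mm above the panel, with a 3 mm ridge along its top to 32 mm), 17 mm above the panel. At off it points along the warmer's +y (left) at a square mark; clockwise follow six bar marks: to the rear (+x) at three, to the right (-y) at six.
- start_key (a joint): Travel (m) of the start key: 0 up, 0.005 fully down; about 1.2 N to start moving, 4 N fully down; springs back.
- start_key_top (a point): Centre of the top of the start key: a round grey plastic key of 24 mm diameter, pressed straight down, in a round housing of 40 mm diameter at the middle of the front of the panel. Its top stands 21 mm above the panel, its housing 12 mm; at (-105, 0, 66) mm in the warmer's frame.
- deli_cup: Lidded cream deli cup, 74 mm diameter, 68 mm tall, standing loose on one of the two plates; origin at the centre of its underside. It marks the plate to be set.
- sauce_cup: Open steel sauce cup, 72 mm across the rim, 50 mm tall, standing loose on the other plate; origin at the centre of its underside.
- spice_jar: Spice jar with a dark cap, 40 mm diameter, 105 mm tall, standing loose on the panel between the two plates; origin at the centre of its underside.
- kitchen_timer: Cream kitchen timer, 30x74x66 mm, loose on the table to the right; origin at the centre of its underside.
- tape_roll: Roll of brown tape, 92 mm across, 48 mm high, loose on the table to the left; origin at the centre of its underside.
- pen: Marker pen, 135 mm long, loose on the table at the front right; origin at the centre of its underside.
Mind the look-alikes: they are no part of the job. What is shaped like the spice_jar but green or turquoise is not meant. Leave any turquoise look-alike of the deli_cup alone.

How it is judged:
By the outcome, as a careful person would: the job done as asked, in the order asked, and still so for the second after the job is handed in, with the robot touching nothing.
It also fails if it takes over 48 s, if anything falls off the work surface, if the arm or the gripper's body presses on something with over 40 N, if the wrist force passes 120 N, or if a joint passes its speed limit or range.

## Working session

There is one attempt and no reset: what is moved stays moved. The work goes in short steps, Python scripts to look and compute and a shell command to move; the robot and the scene stay as the last step left them, time stands still between calls to the robot, and variables do not carry over. Pictures are saved under pics/ and viewed, and the job is handed in when it is done.

```bash
mkdir -p pics; python3 - <<'E'
from bench import arm
import cv2,numpy as np
for n in("top","side"):
    r=arm.read_camera(n); cv2.imwrite(f"pics/{n}0.png",r["image"][:,:,::-1]); np.savez(f"{n}0.npz",**r)
    print(r["camera_matrix"],r["rvec"],r["tvec"])
print(arm.state(),arm.grasp_offset)
E
```

```text
[[385.74182197   0.         276.95128449]
 [  0.         385.74182197 214.14260775]
 [  0.           0.           1.        ]] [ 2.14150004 -2.20558234  0.07983508] [   7.65193625  546.71228805 1045.6298142 ]
[[481.2138659    0.         275.20153583]
 [  0.         481.2138659  208.01196078]
 [  0.           0.           1.        ]] [ 1.93383613 -0.48806603  0.31113097] [-461.99217968  171.11661456 1314.24059133]
{'clock': 0.1, 'joints': array([-1.34613360e+00,  3.59466389e-01,  1.51130714e+00,  1.09474743e-05,
        1.27251647e+00, -1.15113038e-01]), 'qvel': array([ 0.00078907,  0.000638  , -0.00224621, -0.00080433,  0.00128326,
       -0.00026968]), 'joint_torque': array([ 4.63284323e-04, -5.16356421e+01, -2.71406668e+01,  6.78384723e-02,
        2.77208048e-02, -2.19727673e-05]), 'ee_pos': array([ 199.81508634, -565.09100501,  221.88026032]), 'eef_rot': array([-0.5769337 ,  0.40871119, -0.40782226,  0.57774014]), 'force': array([ 0.68476172,  0.18572802, -0.01081816]), 'ft_torque': array([ 0.02653079,  0.00378258, -0.00301951]), 'gripper_width': 1.0002270232731099} 18.700000000000003
```

View pics/top0.png

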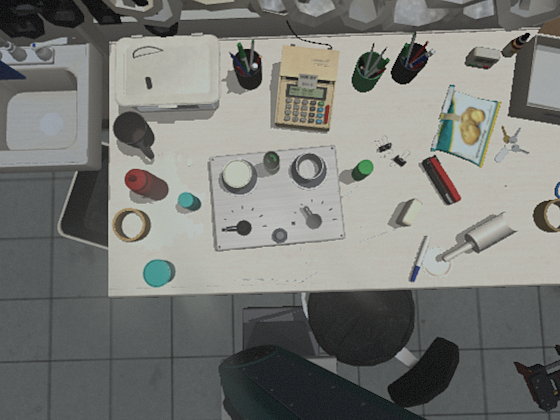

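View pics/side0.png

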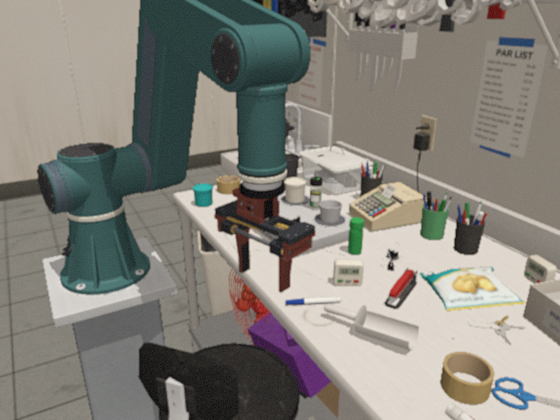

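The top view shows the warmer at columns 209-344, rows 145-250. The cream cup at (238,177) is on the left plate and the steel sauce cup at (309,167) is on the right. Candidates for the cup are the cream one at (238,177) and turquoise look-alikes at (159,273) and (188,201). Candidates for the selector are (243,227) on the left and (311,215) on the right. I'll check with a close crop and measure.

```bash
cat > h.py <<'E'
import numpy as np,cv2
def ray(d,uv,z):
    K,rv,t=d["camera_matrix"],d["rvec"],d["tvec"]; R=cv2.Rodrigues(rv)[0]
    uv=np.atleast_2d(uv).astype(float)
    r=(R.T@np.linalg.inv(K)@np.c_[uv,np.ones(len(uv))].T).T; c=-R.T@t.ravel()
    return c+r*((z-c[2])/r[:,2])[:,None]
def proj(d,P):
    return cv2.projectPoints(np.atleast_2d(P).astype(float),d["rvec"],d["tvec"],d["camera_matrix"],None)[0][:,0]
E
python3 - <<'E'
import cv2,numpy as np
from h import *
d=np.load("top0.npz"); im=d["image"][:,:,::-1]
c=im[140:260,200:350]; cv2.imwrite("pics/crop.png",cv2.resize(c,None,fx=5,fy=5,interpolation=cv2.INTER_CUBIC))
E
```

```text
(no output)
```

View pics/crop.png

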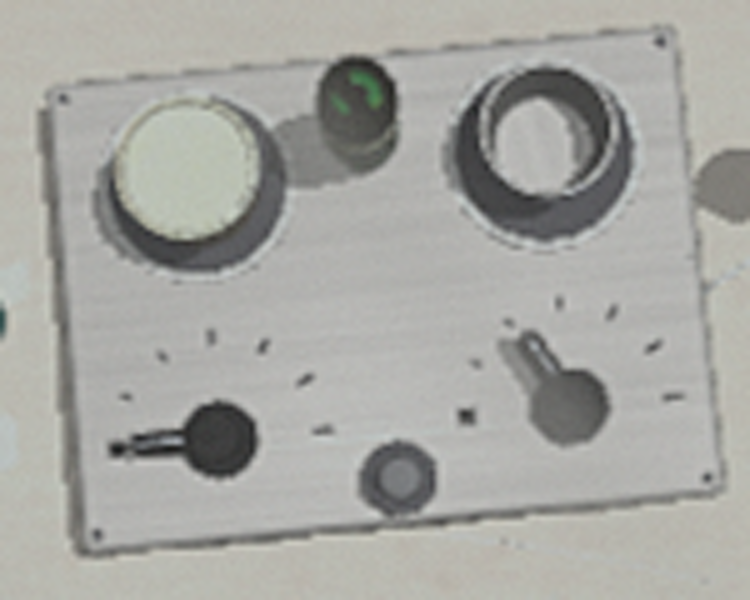

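The deli cup is on the left plate (crop 190,168), so I want the left lever at crop (220,440). It points left at its square mark, which is at or near off. The jar (358,100) stands between the plates. Next is the warmer pose.

```bash
python3 - <<'E'
import cv2,numpy as np
from h import *
d=np.load("top0.npz"); im=d["image"]
g=cv2.cvtColor(im,cv2.COLOR_RGB2GRAY)
f=lambda p:(np.array(p,float)+.5)/5-.5+[200,140]
C=ray(d,f([(50,92),(673,28),(720,490),(85,552)]),45)
print(C.round(1)); 
# model corners: UL=(130,175) UR=(130,-175) LR=(-130,-175) LL=(-130,175)
M=np.array([(130,175),(130,-175),(-130,-175),(-130,175)],float)
def fit(M,P):
    mc,pc=M.mean(0),P.mean(0);H=(M-mc).T@(P-pc);th=np.arctan2(H[0,1]-H[1,0],H[0,0]+H[1,1])
    R=np.array([[np.cos(th),-np.sin(th)],[np.sin(th),np.cos(th)]]);return th,pc-R@mc,R
th,t,R=fit(M,C[:,:2]);print("corners",th,t,(C[:,:2]-(M@R.T+t)).round(1))
# others: key top z=66, plate left/right?, selector axes z~77
for n,px,z,m in (("key",(399,478),66,(-105,0)),("plateR",(545,152),49,(65,-95)),("Lhub",(220,439),77,(-75,95)),("Rhub",(569,406),77,(-75,-95)),("Ltip",(125,447),77,(-75,141)),("cup",(186,167),117,(65,95)),("sixmark",(322,430),45,(0,0)),("sq",(118,449),45,(0,0)),("three",(211,337),45,(0,0))):
    P=ray(d,f(px),z)[0,:2]; print(n,P.round(1),"warmer frame",(R.T@(P-t)).round(1),m)
E
```

```text
[[ 705.3  172.1   45. ]
 [ 730.2 -171.5   45. ]
 [ 476.1 -186.3   45. ]
 [ 452.7  156.8   45. ]]
corners 0.06627353028132942 [591.0991309   -7.21629709] [[-3.9 -3.9]
 [-2.2  1.7]
 [ 3.1  4.2]
 [ 2.9 -2. ]]
key [487.  -13.7] warmer frame [-104.3    0.4] (-105, 0)
plateR [662.6 -98.4] warmer frame [ 65.3 -95.8] (65, -95)
Lhub [509.9  79.5] warmer frame [-75.3  92. ] (-75, 95)
Rhub [ 521.8 -104. ] warmer frame [-75.6 -92. ] (-75, -95)
Ltip [507.2 129.5] warmer frame [-74.7 142. ] (-75, 141)
cup [647.1  90. ] warmer frame [62.4 93.3] (65, 95)
sixmark [514.8  27.3] warmer frame [-73.9  39.5] (0, 0)
sq [507.8 138. ] warmer frame [-73.5 150.4] (0, 0)
three [567.2  86.3] warmer frame [-17.7  94.9] (0, 0)
```

```bash
python3 - <<'E'
import numpy as np
from bench import arm
from h import *
from scipy.spatial.transform import Rotation as Ro
s=arm.state();R=Ro.from_quat(s["eef_rot"]).as_matrix();print(R.round(3),"yaw of tool x deg",np.degrees(np.arctan2(R[1,0],R[0,0])))
d=np.load("top0.npz");f=lambda p:(np.array(p,float)+.5)/5-.5+[200,140]
th=.0663;W=np.array([[np.cos(th),-np.sin(th)],[np.sin(th),np.cos(th)]]);t=np.array([591.1,-7.2])
print("jar top",W.T@(ray(d,f((357,93)),150)[0,:2]-t))
w=lambda x,y:(W@[x,y]+t).round(1)
print("axis",w(-75,95),"key",w(-105,0),"start finger",w(-75-19.5,95+32), "approach", w(-75-32,95+32))
E
```

```text
[[ 0.333 -0.     0.943]
 [-0.943  0.002  0.333]
 [-0.002 -1.     0.   ]] yaw of tool x deg -70.5324578364771
jar top [84.31273984  2.67869307]
axis [510.   82.6] key [486.3 -14.2] start finger [488.4 113.3] approach [475.9 112.4]
```

```bash
cat >> h.py <<'E'
def to(x,y,z,yawdeg):
    from bench import arm
    from scipy.spatial.transform import Rotation as Ro
    s=arm.state();R=Ro.from_quat(s["eef_rot"]).as_matrix()
    yaw=np.degrees(np.arctan2(R[1,0],R[0,0])); p=s["ee_pos"]
    print("now",s["clock"],p.round(1),"yaw",round(yaw,1),"F",s["force"].round(1))
    print("shift mm",(R.T@(np.array([x,y,z])-p)).round(1),"turn",round(np.radians(yaw-yawdeg),3))
E
python3 -m jog '[[-0.034,0,0.03,-0.08,1],[-0.068,0,0.06,-0.16,1],[-0.102,0,0.09,-0.24,1],[-0.136,0,0.12,-0.32,1],[-0.17,0,0.15,-0.4,1],[-0.205,0,0.18,-0.48,1],[-0.24,0,0.21,-0.56,1],[-0.273,0,0.243,-0.65,1]]'; python3 -c "
from h import *
to(476,112.4,150,3.8)"
```

```text
clock: 1.1
ee_pos: [338.0, -225.1, 222.2]
eef_rot: [-0.677, 0.202, -0.201, 0.678]
force: [1.1, -0.5, 0.3]
gripper_width: 0.133
now 1.1 [ 338.  -225.1  222.2] yaw -33.2 F [ 1.1 -0.5  0.3]
shift mm [-68.9  72.8 358. ] turn -0.645
```

```bash
python3 -m jog '[[-0.01,0,0.047,-0.09,1],[-0.02,0,0.094,-0.18,1],[-0.029,0,0.141,-0.27,1],[-0.038,0,0.188,-0.36,1],[-0.047,0.01,0.235,-0.45,1],[-0.056,0.03,0.282,-0.54,1],[-0.065,0.05,0.33,-0.62,1],[-0.069,0.073,0.358,-0.645,1]]'; python3 - <<'E'
from h import *
to(476,112.4,90,3.8)
from bench import arm
for n in("top","side"):
    r=arm.read_camera(n);im=r["image"][:,:,::-1]; np.savez(f"{n}1.npz",**r)
    a=im[130:270,190:370] if n=="top" else im[130:290,180:400]
    cv2.imwrite(f"pics/{n}1.png",cv2.resize(a,None,fx=3.5,fy=3.5,interpolation=cv2.INTER_CUBIC))
E
```

```text
clock: 2.1
ee_pos: [476.7, 114.6, 149.2]
eef_rot: [-0.706, -0.025, 0.024, 0.707]
force: [0.7, -0.4, 0.7]
gripper_width: 0.008
now 2.1 [476.7 114.6 149.2] yaw 4.0 F [ 0.7 -0.4  0.7]
shift mm [-0.8 59.1 -2.3] turn 0.003
```

View pics/top1.png

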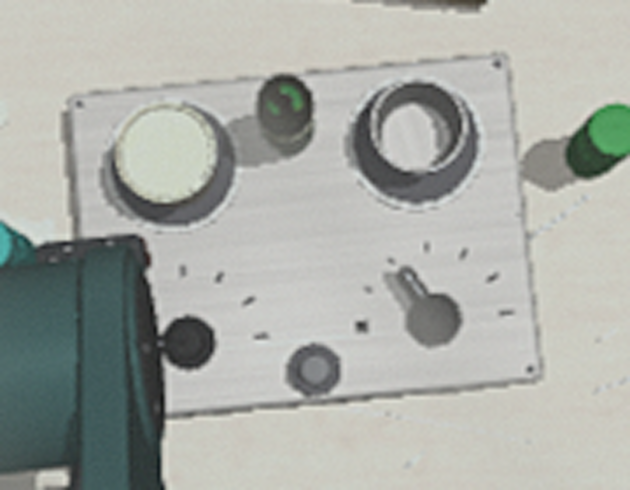

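View pics/side1.png

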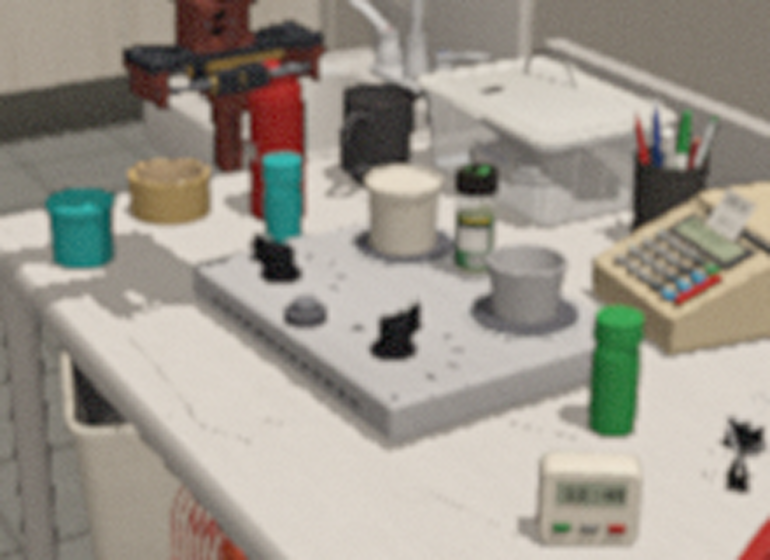

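The tool (side view, finger at about (228,140)) hangs in front and left of the left lever, and nothing has moved. I'll lower it in front of the lever, inside its height range.

```bash
python3 -m jog '[[0,0.03,-0.002,0,1],[0,0.06,-0.002,0,1],[0,0.08,-0.002,0,1],[0,0.089,-0.002,0,1],[0,0.089,-0.002,0,1]]'; python3 - <<'E'
from h import *
to(482.5,112.4,60,3.8)
from bench import arm
for n in("side",):
    r=arm.read_camera(n);im=r["image"][:,:,::-1]
    a=im[130:250,180:340]
    cv2.imwrite(f"pics/{n}2.png",cv2.resize(a,None,fx=5,fy=5,interpolation=cv2.INTER_CUBIC))
E
```

```text
clock: 2.82
ee_pos: [474.7, 112.1, 58.7]
eef_rot: [-0.706, -0.023, 0.026, 0.707]
force: [0.0, 0.3, -0.3]
gripper_width: 0.002
now 2.825 [474.7 112.1  58.7] yaw 3.9 F [ 0.   0.3 -0.3]
shift mm [ 7.8 -1.3 -0.2] turn 0.002
```

View pics/side2.png

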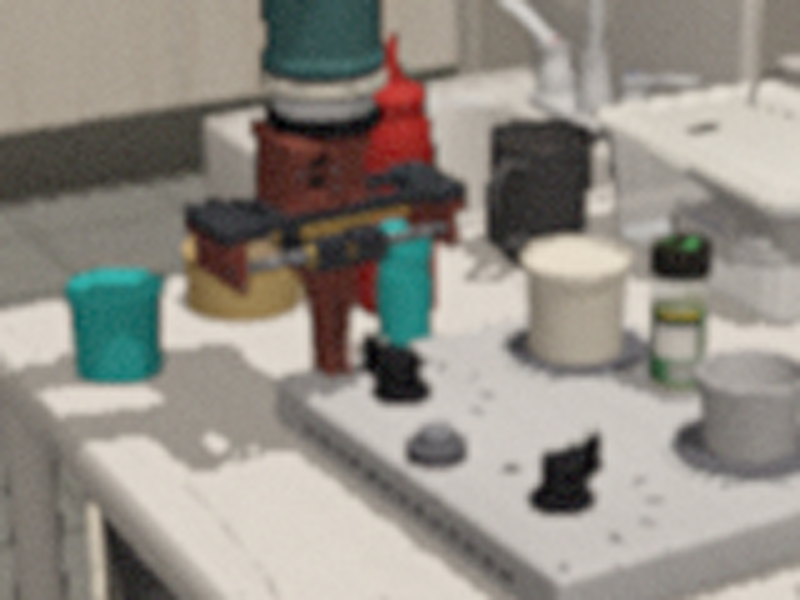

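The closed fingertip at (332,370) is just left-front of the black lever (390,365). I'll creep forward to contact.

```bash
python3 -m jog '[[0.004,0,0,0,1],[0.008,0,0,0,1],[0.01,0,0,0,1],[0.01,0,0,0,1]]';python3 -m jog '[[0.002,0,0,0,1],[0.004,0,0,0,1],[0.004,0,0,0,1]]';python3 -m jog '[[0.002,0,0,0,1],[0.004,0,0,0,1],[0.004,0,0,0,1]]'
```

```text
clock: 3.38
ee_pos: [485.5, 113.0, 59.2]
eef_rot: [-0.706, -0.023, 0.026, 0.707]
force: [0.1, -0.1, -0.2]
gripper_width: 0.006
clock: 3.75
ee_pos: [489.7, 113.3, 59.2]
eef_rot: [-0.706, -0.023, 0.026, 0.707]
force: [0.3, -0.4, 1.0]
gripper_width: 0.003
clock: 4.12
ee_pos: [493.8, 113.6, 59.2]
eef_rot: [-0.706, -0.023, 0.026, 0.707]
force: [0.1, 0.3, 0.3]
gripper_width: 0.003
```

```bash
python3 -m jog '[[0.002,0,0,0,1],[0.003,0,0,0,1],[0.003,0,0,0,1]]';python3 -m jog '[[0.002,0,0,0,1],[0.003,0,0,0,1],[0.003,0,0,0,1]]'
```

```text
clock: 4.5
ee_pos: [494.2, 113.8, 58.8]
eef_rot: [-0.706, -0.022, 0.027, 0.707]
force: [-6.0, -0.3, 4.3]
gripper_width: 0.005
clock: 4.88
ee_pos: [494.9, 114.0, 58.4]
eef_rot: [-0.706, -0.02, 0.029, 0.707]
force: [-6.1, 0.3, 3.7]
gripper_width: 0.007
```

```bash
python3 -m jog '[[0.0035,0,0.001,0.087,1],[0.007,0,0.002,0.175,1],[0.01,0,0.0025,0.262,1],[0.013,0,0.003,0.349,1],[0.013,0,0.003,0.349,1]]'; python3 - <<'E'
from h import *
from bench import arm
to(494,113,58,3.8-30)
r=arm.read_camera("side");im=r["image"][:,:,::-1]
a=im[130:250,180:340]
cv2.imwrite(f"pics/side3.png",cv2.resize(a,None,fx=5,fy=5,interpolation=cv2.INTER_CUBIC))
E
```

```text
clock: 5.5
ee_pos: [508.8, 117.9, 58.4]
eef_rot: [-0.7, 0.102, -0.095, 0.7]
force: [0.0, -0.3, -0.1]
gripper_width: 0.008
now 5.5 [508.8 117.9  58.4] yaw -16.0 F [ 0.  -0.3 -0.1]
shift mm [-12.9   0.5  -8.8] turn 0.178
```

View pics/side3.png

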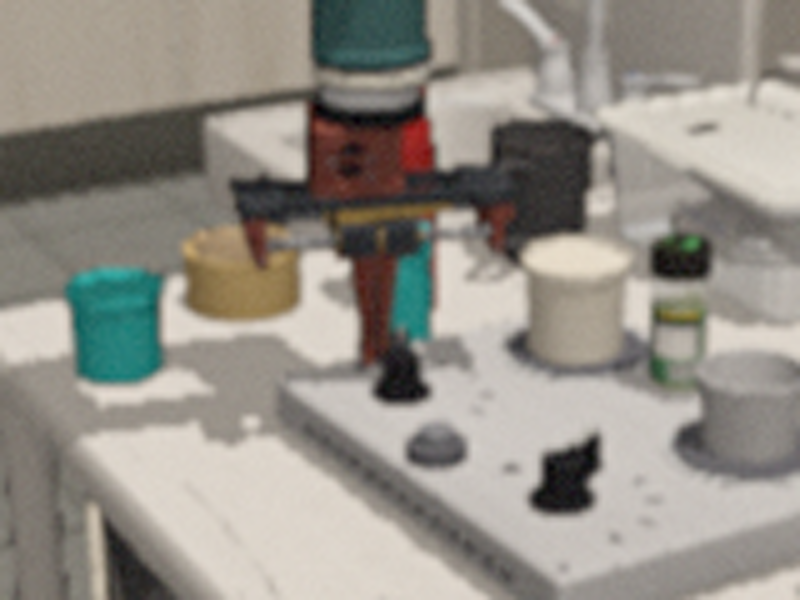

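The lever clicked to one: contact is unloaded and the lever stands between off and rear. I'll continue round the arc.

```bash
cat >> h.py <<'E'
def arc(As,d=14.,r=33.):
    th=.0663
    for A in As:
        a=np.radians(A); x=r*np.sin(a)-d*np.cos(a); y=r*np.cos(a)+d*np.sin(a)
        X=510+np.cos(th)*x-np.sin(th)*y; Y=82.6+np.sin(th)*x+np.cos(th)*y
        print("A",A,end=" ");to(X,Y,58.5,3.8-A)
E
python3 -c "
from h import *
arc([30,37,45,53])"
```

```text
A 30 now 5.55 [508.4 117.9  58.3] yaw -15.9 F [ 1.3 -0.5 -0.5]
shift mm [ 3.3 -0.2  1.4] turn 0.179
A 37 now 5.55 [508.4 117.9  58.3] yaw -15.9 F [ 1.3 -0.5 -0.5]
shift mm [ 7.6 -0.2  2.1] turn 0.301
A 45 now 5.55 [508.4 117.9  58.3] yaw -15.9 F [ 1.3 -0.5 -0.5]
shift mm [12.6 -0.3  2.3] turn 0.441
A 53 now 5.55 [508.4 117.9  58.3] yaw -15.9 F [ 1.3 -0.5 -0.5]
shift mm [17.6 -0.4  1.8] turn 0.58
```

```bash
python3 -m jog '[[0.0033,0,0.0014,0.179,1],[0.0055,0,0.0018,0.24,1],[0.0076,0,0.0021,0.3,1],[0.01,0,0.0022,0.37,1],[0.0126,0,0.0023,0.44,1],[0.015,0,0.002,0.51,1],[0.0176,0,0.0018,0.58,1],[0.0176,0,0.0018,0.58,1]]'; python3 -c "
from h import *
arc([60,67,75,83])"
```

```text
clock: 6.55
ee_pos: [526.2, 114.7, 58.2]
eef_rot: [0.644, -0.297, 0.29, -0.642]
force: [0.6, 0.7, 0.6]
gripper_width: 0.004
A 60 now 6.55 [526.2 114.7  58.2] yaw -49.1 F [0.6 0.7 0.6]
shift mm [ 3.9 -0.4  1.2] turn 0.124
A 67 now 6.55 [526.2 114.7  58.2] yaw -49.1 F [0.6 0.7 0.6]
shift mm [ 8.1 -0.4  2.1] turn 0.247
A 75 now 6.55 [526.2 114.7  58.2] yaw -49.1 F [0.6 0.7 0.6]
shift mm [13.1 -0.4  2.5] turn 0.386
A 83 now 6.55 [526.2 114.7  58.2] yaw -49.1 F [0.6 0.7 0.6]
shift mm [18.1 -0.5  2.3] turn 0.526
```

```bash
python3 -m jog '[[0.0039,0,0.0012,0.124,1],[0.006,0,0.0017,0.19,1],[0.0081,0,0.0021,0.247,1],[0.0106,0,0.0023,0.32,1],[0.0131,0,0.0025,0.386,1],[0.0156,0,0.0024,0.455,1],[0.0181,0,0.0023,0.526,1],[0.0181,0,0.0023,0.526,1]]'; python3 - <<'E'
from h import *
from bench import arm
arc([90,97,105,112])
for n,b in(("top",(130,270,190,370)),("side",(130,250,180,340))):
    r=arm.read_camera(n);im=r["image"][:,:,::-1]
    cv2.imwrite(f"pics/{n}4.png",cv2.resize(im[b[0]:b[1],b[2]:b[3]],None,fx=4,fy=4,interpolation=cv2.INTER_CUBIC))
E
```

```text
clock: 7.55
ee_pos: [539.8, 102.5, 58.0]
eef_rot: [0.547, -0.453, 0.447, -0.544]
force: [0.5, 0.7, -0.3]
gripper_width: 0.002
A 90 now 7.55 [539.8 102.5  58. ] yaw -79.1 F [ 0.5  0.7 -0.3]
shift mm [ 4.1 -0.5  1.4] turn 0.124
A 97 now 7.55 [539.8 102.5  58. ] yaw -79.1 F [ 0.5  0.7 -0.3]
shift mm [ 8.3 -0.6  2.4] turn 0.247
A 105 now 7.55 [539.8 102.5  58. ] yaw -79.1 F [ 0.5  0.7 -0.3]
shift mm [13.3 -0.6  2.8] turn 0.386
A 112 now 7.55 [539.8 102.5  58. ] yaw -79.1 F [ 0.5  0.7 -0.3]
shift mm [17.7 -0.6  2.6] turn 0.508
```

View pics/side4.png

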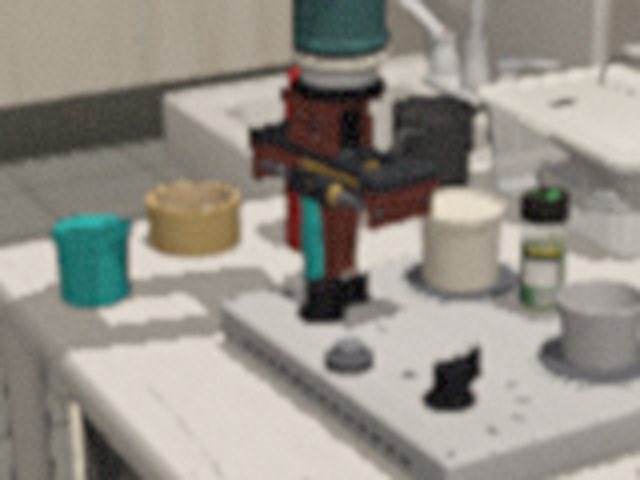

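View pics/top4.png

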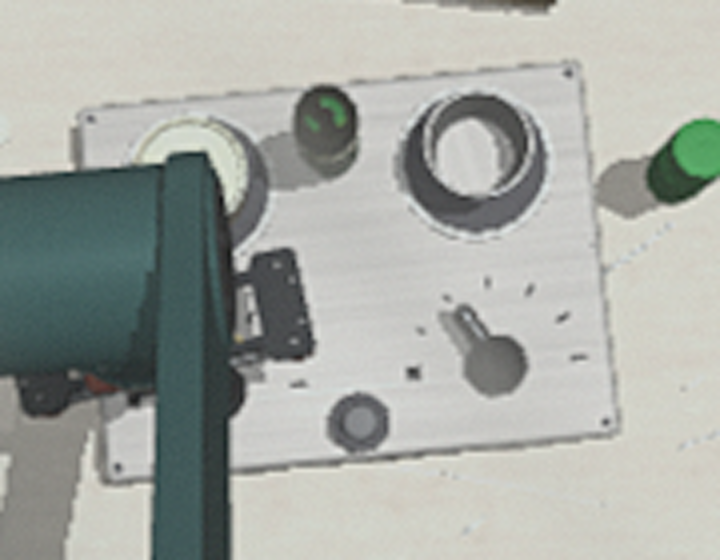

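The lever (side view 350,290) now points to the rear, which is three. Cup, jar and right selector are unchanged. One more click.

```bash
python3 -m jog '[[0.0041,0,0.0014,0.124,1],[0.006,0,0.0019,0.19,1],[0.0083,0,0.0024,0.247,1],[0.0108,0,0.0026,0.32,1],[0.0133,0,0.0028,0.386,1],[0.0155,0,0.0027,0.45,1],[0.0175,0,0.0026,0.5,1],[0.0175,0,0.0026,0.5,1]]'; python3 -c "
from h import *
to(547.8,90,58,-104)"
```

```text
clock: 8.65
ee_pos: [545.4, 85.9, 57.9]
eef_rot: [-0.42, 0.573, -0.568, 0.415]
force: [-0.1, 0.2, 0.9]
gripper_width: 0.006
now 8.65 [545.4  85.9  57.9] yaw -107.6 F [-0.1  0.2  0.9]
shift mm [-4.6 -0.1  1. ] turn -0.063
```

```bash
python3 -m jog '[[-0.006,0,0,0,1],[-0.01,0,0,0,1],[-0.01,-0.03,0,0,1],[-0.01,-0.07,0,0,1],[-0.01,-0.11,0,0,1],[-0.01,-0.11,0,0,1]]'; python3 -c "
from h import *
to(440,-160,160,-76)
to(486.5,-14.2,160,-76)"
```

```text
clock: 9.4
ee_pos: [552.2, 95.8, 171.1]
eef_rot: [-0.418, 0.572, -0.569, 0.417]
force: [0.3, 0.7, -0.1]
gripper_width: 0.008
now 9.4 [552.2  95.8 171.1] yaw -107.5 F [ 0.3  0.7 -0.1]
shift mm [277.7  10.9 -29.9] turn -0.551
now 9.4 [552.2  95.8 171.1] yaw -107.5 F [ 0.3  0.7 -0.1]
shift mm [124.7  11.1 -29.5] turn -0.551
```

```bash
python3 -m jog '[[0.035,0,-0.004,-0.07,1],[0.07,0,-0.008,-0.14,1],[0.105,0,-0.012,-0.21,1],[0.14,0,-0.016,-0.28,1],[0.175,0,-0.02,-0.35,1],[0.21,0,-0.024,-0.42,1],[0.245,0,-0.027,-0.49,1],[0.278,0,-0.03,-0.55,1]]'; python3 - <<'E'
from h import *
from bench import arm
to(486.5,-14.2,90,-76)
for n,b in(("top",(130,270,190,370)),("side",(130,250,180,340))):
    r=arm.read_camera(n);im=r["image"][:,:,::-1]; np.savez(f"{n}5.npz",**r)
    cv2.imwrite(f"pics/{n}5.png",cv2.resize(im[b[0]:b[1],b[2]:b[3]],None,fx=4,fy=4,interpolation=cv2.INTER_CUBIC))
E
```

```text
clock: 10.4
ee_pos: [438.7, -160.7, 169.8]
eef_rot: [0.558, -0.437, 0.433, -0.557]
force: [0.5, -0.4, -0.1]
gripper_width: 0.005
now 10.4 [ 438.7 -160.7  169.8] yaw -75.9 F [ 0.5 -0.4 -0.1]
shift mm [-130.1   80.    82.5] turn 0.002
```

View pics/top5.png

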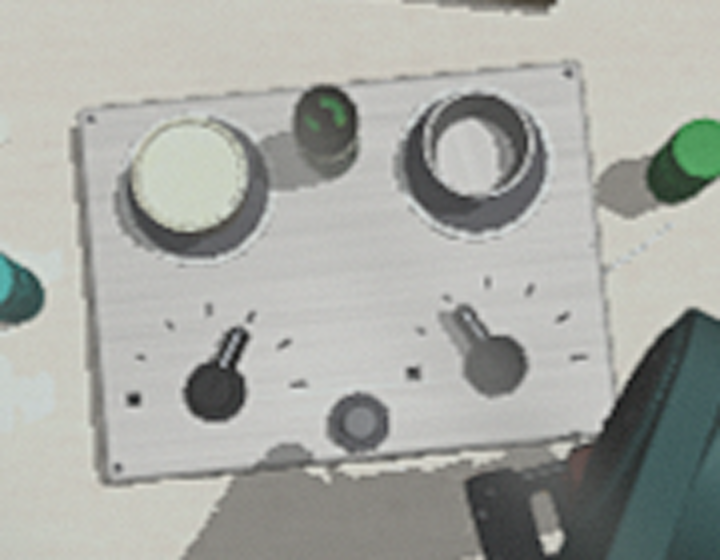

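The left lever (hub 216,391, tip 240,332) points at the fourth mark (251,316). I'll confirm that numerically before pressing the key.

```bash
python3 - <<'E'
from h import *
d=np.load("top5.npz");th=.0663;W=np.array([[np.cos(th),-np.sin(th)],[np.sin(th),np.cos(th)]]);t=np.array([591.1,-7.2])
f=lambda p:(np.array(p,float)+.5)/4-.5+[190,130]
for n,p,z in(("tip",(240,331),77),("m4",(251,316),45),("key",(359,420),66)):
    P=ray(d,f(p),z)[0,:2];q=W.T@(P-t);print(n,P.round(1),q.round(1),np.degrees(np.arctan2(q[0]+75,q[1]-95)).round(1))
E
python3 -m jog '[[-0.026,0,0.016,0,1],[-0.055,0,0.034,0,1],[-0.085,0.01,0.053,0,1],[-0.115,0.03,0.072,0,1],[-0.130,0.055,0.0825,0,1],[-0.130,0.08,0.0825,0,1],[-0.130,0.085,0.0825,0,1],[-0.130,0.085,0.0825,0,1]]'; python3 -c "
from h import *
to(486.5,-14.2,66,-76)"
```

```text
tip [549.   62.8] [-37.4  72.7] 120.7
m4 [561.9  57.7] [-24.9  66.7] 119.5
key [488.5 -13.7] [-102.8    0.3] -163.6
clock: 11.5
ee_pos: [486.5, -15.2, 84.7]
eef_rot: [0.557, -0.438, 0.433, -0.556]
force: [0.5, 0.5, 0.5]
gripper_width: 0.003
now 11.5 [486.5 -15.2  84.7] yaw -76.1 F [0.5 0.5 0.5]
shift mm [-0.9 18.7  0.4] turn -0.002
```

The lever measures 120.7° (four). Now the key press.

```bash
python3 -m jog '[[-0.001,0.008,0,0,1],[-0.001,0.014,0,0,1],[-0.001,0.018,0,0,1],[-0.001,0.021,0,0,1],[-0.001,0.023,0,0,1],[-0.001,0.023,0,0,1]]'; python3 -m jog '[[0,0.002,0,0,1],[0,0.003,0,0,1],[0,0.003,0,0,1]]'
```

```text
clock: 12.25
ee_pos: [486.1, -14.3, 61.7]
eef_rot: [0.558, -0.438, 0.433, -0.556]
force: [-0.4, -1.1, 4.1]
gripper_width: 0.01
clock: 12.62
ee_pos: [486.3, -14.3, 60.8]
eef_rot: [0.557, -0.438, 0.434, -0.556]
force: [-6.5, 1.1, 28.2]
gripper_width: 0.007
```

The key is at its stop: z is 60.8, close to the expected 61, and the force rose to 28 N. Releasing and backing off.

```bash
python3 -m jog '[[0,-0.01,0,0,1],[0,-0.04,0,0,1],[0,-0.08,0,0,1],[0,-0.11,0,0,1],[0.03,-0.11,-0.02,0,1],[0.065,-0.11,-0.04,0,1],[0.1,-0.11,-0.06,0,1],[0.13,-0.11,-0.08,0,1]]'; python3 -m jog '[[0,0,0,0,1],[0,0,0,0,1],[0,0,0,0,1],[0,0,0,0,1]]'; python3 - <<'E'
from h import *
from bench import arm
for n,b in(("top",(130,270,190,370)),("side",(130,290,180,400))):
    r=arm.read_camera(n);im=r["image"][:,:,::-1]
    cv2.imwrite(f"pics/{n}6.png",cv2.resize(im[b[0]:b[1],b[2]:b[3]],None,fx=3.5,fy=3.5,interpolation=cv2.INTER_CUBIC))
E
```

```text
clock: 13.62
ee_pos: [440.2, -161.2, 170.8]
eef_rot: [0.557, -0.438, 0.434, -0.556]
force: [1.5, 0.2, -0.1]
gripper_width: 0.003
clock: 14.12
ee_pos: [440.4, -160.4, 170.8]
eef_rot: [0.558, -0.437, 0.433, -0.557]
force: [-0.7, 0.4, -0.3]
gripper_width: 0.004
```

View pics/top6.png

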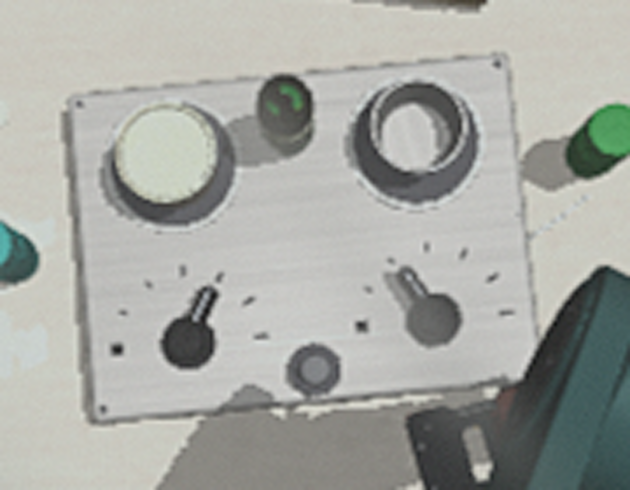

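View pics/side6.png

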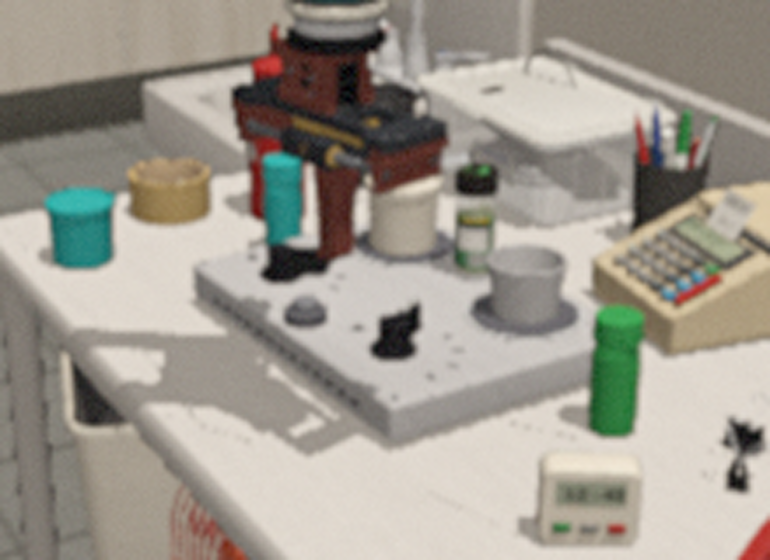

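The left lever (188,342 to 210,292) points at mark four. The key (314,368) is up again. The right selector, both cups and the jar are where they were, and the arm touches nothing.

```bash
python3 -c "
from bench import arm
print(arm.job_done())"
```

```text
the job is handed in; nothing more can be done
None
```

The left selector is at position four and the start key has been pressed and released. The job was handed in at about 14 s of the 48 s.

- **Selector:** The deli cup stands on the left plate. I pushed that plate's lever with the closed fingertip, four clicks clockwise from off. The top view then measured it at 120.7°, where four is 120°, and the last pictures still show it on the fourth mark.
- **Start key:** I pressed it to its stop. The fingertip reached z = 60.8 mm against the 61 mm expected, with 28 N at the bottom, well above the 4 N needed. In the last pictures the key looks up again, judged by eye only.
- **Surroundings:** The right selector, both cups and the spice jar look unchanged in the last pictures. The arm was clear of everything, with forces near zero.
- **Measurements that disagreed:** The panel corners I picked by hand fitted with up to 5.5 mm of residual. The plate, key and dial-mark positions agreed with that pose to about 2 mm. The lever was first touched about 6 mm later than I predicted, because the fingers are thinner at the tip than I assumed.

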